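Find the empty tea tin by its weight and swap it with the full one

ROBOT

A 7-joint arm with a two-finger parallel gripper is mounted at the origin on the work surface. World frame = base frame: x ahead of the robot, y to its left, z up, the work surface at z = 0. Lengths are in m, angles in rad, forces in N, time in s.
With the tool pointing down it reaches from about 0.4 to 0.85 m from the base axis. Payload 10.4 kg.
Tool frame: the origin (TCP) lies at the very end of the fingers, on their centre line; the grasp point (between the pads) lies 19 mm behind it; z points along the fingers, y is the line along which they close (so a half turn about z gives the same grasp; the last joint's range is limited). The gripper opens to 87 mm and grips with 3 to 60 N. Pads are 19 mm wide; open, the fingers measure 117 mm over their backs; the gripper's body (75 mm by 190 mm) begins 51 mm behind the grasp point.
Start: joints at [1.185, 0.332, -0.065, 1.46, 0.022, 1.35, -0.088], TCP at [0.222, -0.584, 0.223] pointing down, gripper open.
Joint ranges: [-2.6, 2.6], [-0.5, 2.12], [-1.47, 1.34], [0.16, 2.42], [-1.27, 4.41], [0.06, 2.06], [-2.6, 2.6]. Speed limits (rad/s): [2.22, 2.22, 2.79, 2.79, 3.14, 3.14, 3.14].

INTERFACE

Orientations are given as a unit quaternion [x, y, z, w].
In Python, from bench import * gives the robot as it stands.
- The arm moves only by the tool carry_out, never from a script. Its argument "deltas" is a list of rows, each an object with "hand": the finger opening in mm, from 0 to 87; "dp": the shift along the tool's x, y, z each as a share of 250 mm, from -1 to 1, a list of three; "spin": the turn about the tool's z as a share of pi rad, from -1 to 1. In form: [{"hand": hand, "dp": [dx, dy, dz], "spin": spin}, ...]. A call has 1 to 20 rows; each row is the pose to reach, as a shift and turn from the pose commanded when the call began, along the tool's axes at that moment, turning the shorter way round; what a row does not reach only later rows make up. A row lasts 1/10 s, in which the tool goes at most 50 mm and 8.59 degrees, less where a joint would pass 70% of its speed; a pose out of reach is approached as far as the arm can. A call with a number of a shift or a turn outside -1 to 1 is refused whole. A call with a gripper value outside its range is refused whole. The fingers move at their own pace and stop on an object; "force" is the grip in N (left out, the last holds). Time passes only in rows, so rows that repeat a pose let the fingers close. It gives the time, the measured TCP pose, the force, the opening and the grip force at its end, in the units of the state.
- read_state(): the state, without advancing time (a new reading comes with each control period).
- camera(name): name is "side" or "top"; returns the picture (480x640x3 uint8, red, green, blue); there is no depth.
- get_calibration(name): a dict with "fx", "fy", "cx", "cy" (pixels), "k1" (the pictures are not rectified: a ray, as slopes to the right and down, at radius r is drawn at 1 + k1 r^2 times it, then the intrinsics apply), "R" (3x3) and "t" (3): a world point X has camera coordinates R X + t. Camera axes: x right, y down, z forward; pixel columns grow to the right and rows downward; lengths in m; the calibration is good to about 2 mm. A picture is of the moment at which its call begins. get_calibration takes no time and is no camera call.
- close_job(): hands the job in; it is judged then, once.
The state is a dict: "time": time; "joint_positions": joint angles; "joint_vel": joint speeds; "joint_torque": joint torques, N m; "ee_pos": TCP position; "eef_rot": TCP orientation; "ft_force": force on the tool from outside, world axes, zero at the start; "torque": the same for the moment, N m; "width": finger opening in m; "grip_force": force on a finger pad.
Only numpy, scipy, OpenCV 4.12 (cv2) and the standard library are available. Lean on these libraries where they do the work, as an engineer would, in place of code of your own. Each camera call takes 0.05 s, during which the arm holds its last target. There are 200 camera calls.

TASK

One of the three identical green tea tins on the tray is empty; find it by feeling its weight, and swap it with the full red tin, so that the red tin stands centred on the cork mat where the empty one stood and the empty one stands centred on the coaster where the red one stood. The two full green tins must end centred on their own cork mats. Keep all tins upright, set them down without dropping them, and leave the glass bowl, the sugar pot and the book alone.

Things in the scene. Friction and masses are not known exactly. Their poses are not given: they have to be found in the camera images.
- tin_1: Green square tea tin with a pale band and brass-coloured lid top (lid fixed), 56 x 56 mm, 92 mm high. Origin: centre of its underside; z up, x and y square to its sides. Starts on place_1. The three green tins look the same: one is empty (0.13 kg in all), the others hold a brick of tea (0.38 to 0.50 kg in all); which one is empty varies and cannot be seen.
- tin_2: Green square tea tin with a pale band and brass-coloured lid top (lid fixed), 56 x 56 mm, 92 mm high. Origin: centre of its underside; z up, x and y square to its sides. Starts on place_2. The three green tins look the same: one is empty (0.13 kg in all), the others hold a brick of tea (0.38 to 0.50 kg in all); which one is empty varies and cannot be seen.
- tin_3: Green square tea tin with a pale band and brass-coloured lid top (lid fixed), 56 x 56 mm, 92 mm high. Origin: centre of its underside; z up, x and y square to its sides. Starts on place_3. The three green tins look the same: one is empty (0.13 kg in all), the others hold a brick of tea (0.38 to 0.50 kg in all); which one is empty varies and cannot be seen.
- new_tin: The freshly filled red tea tin, same shape and size as the green ones (56 x 56 x 92 mm, about 0.42 kg). Origin: centre of its underside; z up, x and y square to its sides. It starts on the coaster.
- tray: Fixed wooden tray, 150 mm (its x) by 420 mm (its y), with low rims: 20 mm high along the long sides, 26 mm at the ends. Three cork mats lie in a row along its y axis, 125 mm apart. Origin: centre of its underside.
- place_1 (a point): Centre of the top of the first (the tray's -y end) round cork mat on the tray (90 mm across; its top is 13 mm above the table).
- place_2 (a point): Centre of the top of the middle round cork mat on the tray (90 mm across; its top is 13 mm above the table).
- place_3 (a point): Centre of the top of the last (the tray's +y end) round cork mat on the tray (90 mm across; its top is 13 mm above the table).
- coaster: Fixed round white and blue ceramic coaster on the table, 104 mm across, 8 mm thick. Origin: centre of its underside.
- coaster_top (a point): Centre of the coaster's top face, 8 mm above the table.
- glass_bowl: Green glass bowl, 110 mm across, 45 mm high, a bystander. Origin: centre of its underside.
- sugar_pot: Round steel sugar pot with a domed lid, 76 mm across, 64 mm high, a bystander. Origin: centre of its underside.
- book: Closed blue book lying flat, 190 mm (its x) by 130 mm (its y), 24 mm thick, a bystander. Origin: centre of its underside.

How it is judged:
At the end, for the whole second after the job is handed in: The empty green tin stands on the coaster and the red tin on the cork mat from which the empty tin came, the other two green tins on the mats they started on; each tin's underside centre is within 15 mm of its place's centre, upright within 0.08 rad and at rest (any yaw) (((distance between tin_1 and coaster_top below 0.015 m and distance between new_tin and place_1 below 0.015 m and contact force between tin_1 and coaster below 2.5 N and distance between tin_2 and place_2 below 0.015 m and distance between tin_3 and place_3 below 0.015 m) or (distance between tin_2 and coaster_top below 0.015 m and distance between new_tin and place_2 below 0.015 m and contact force between tin_2 and coaster below 2.5 N and distance between tin_1 and place_1 below 0.015 m and distance between tin_3 and place_3 below 0.015 m) or (distance between tin_3 and coaster_top below 0.015 m and distance between new_tin and place_3 below 0.015 m and contact force between tin_3 and coaster below 2.5 N and distance between tin_1 and place_1 below 0.015 m and distance between tin_2 and place_2 below 0.015 m)) and angle between each of tin_1, tin_2, tin_3, new_tin's own z axis and vertical below 0.08 rad and linear speed of each of tin_1, tin_2, tin_3, new_tin below 0.02 m/s); the robot touches nothing.
It fails at once if a tin is tipped more than about 25 degrees (angle between any of tin_1, tin_2, tin_3, new_tin's own z axis and vertical above 0.45 rad).
It fails at once if a tin is dropped (it falls freely by more than about a centimetre) ((contact force between tin_1 and anything else below 0.02 N and linear speed of tin_1 above 0.45 m/s) or (contact force between tin_2 and anything else below 0.02 N and linear speed of tin_2 above 0.45 m/s) or (contact force between tin_3 and anything else below 0.02 N and linear speed of tin_3 above 0.45 m/s) or (contact force between new_tin and anything else below 0.02 N and linear speed of new_tin above 0.45 m/s)).
It fails at once if the glass bowl, the sugar pot or the book is shifted by more than 20 mm (distance of any of glass_bowl, sugar_pot, book from where it was at the start of the episode above 0.02 m).
It also fails if it takes over 72 s, if anything falls off the work surface, if the arm or the gripper's body presses on something with over 40 N, if the wrist force passes 120 N, or if a joint passes its speed limit or range.

## Working session

There is one attempt and no reset: what is moved stays moved. The work goes in short steps, Python scripts to look and compute and a tool call to move; the robot and the scene stay as the last step left them, time stands still between calls to the robot, and variables do not carry over. Pictures are saved under pics/ and viewed, at most 10 in all, crops included, and the job is handed in when it is done.

Besides the shell and the picture viewer there is one more tool, called as name(argument=value, ...) on one line, values as JSON. carry_out: Moves the arm, as the interface text tells. Its arguments: {"type":"object","properties":{"deltas":{"type":"array","items":{"type":"object","properties":{"hand":{"type":"number"},"dp":{"type":"array","items":{"type":"number","minimum":-1,"maximum":1}},"spin":{"type":"number","minimum":-1,"maximum":1}}}},"force":{"type":"number"}},"required":["deltas"]}

```bash
mkdir -p pics
python3 - <<'E'
from bench import *
import cv2,json
for n in("top","side"):
    cv2.imwrite(f"pics/{n}0.png",camera(n)[:,:,::-1]); print(n,get_calibration(n))
print(read_state())
E
```

```text
top {'fx': 500.1190446152339, 'fy': 500.1190446152339, 'cx': 321.9057627656651, 'cy': 233.03973896606115, 'k1': -0.11291693631835757, 'R': array([[ 0.01931775, -0.99979784,  0.00557714],
       [-0.99522751, -0.0197625 , -0.09555966],
       [ 0.09565056, -0.00370453, -0.99540808]]), 't': array([-0.0322564 ,  0.54978306,  1.2197121 ])}
side {'fx': 604.9240156318364, 'fy': 604.9240156318364, 'cx': 314.4275913452838, 'cy': 246.73124884795214, 'k1': 0.03191688281446799, 'R': array([[-0.93609149, -0.35134521, -0.01700792],
       [-0.25874093,  0.72050933, -0.64336571],
       [ 0.23829783, -0.59784852, -0.76537004]]), 't': array([0.51459901, 0.18524042, 1.4808224 ])}
{'time': 0.1, 'joint_positions': array([ 1.18539104,  0.33278384, -0.06471285,  1.46086583,  0.02161741,
        1.34986252, -0.08849057]), 'joint_vel': array([ 0.00184475, -0.00075043,  0.00097319, -0.00329025, -0.00092904,
       -0.00151443, -0.00085666]), 'joint_torque': array([ 1.30756576e-03, -6.24548221e+01,  2.47134443e-02, -3.90721393e+01,
       -6.12518401e-02,  3.65308207e-02,  9.34164609e-05]), 'ee_pos': array([ 0.22169092, -0.58400064,  0.22184498]), 'eef_rot': array([ 9.83587385e-01,  1.80431378e-01, -1.43334870e-04, -5.94659013e-04]), 'ft_force': array([ 0.25872512, -0.13672073, -0.39487056]), 'torque': array([-0.03913361, -0.08542847, -0.01051346]), 'grip_force': 0.0, 'width': 0.08700604940764667}
```

View pics/top0.png

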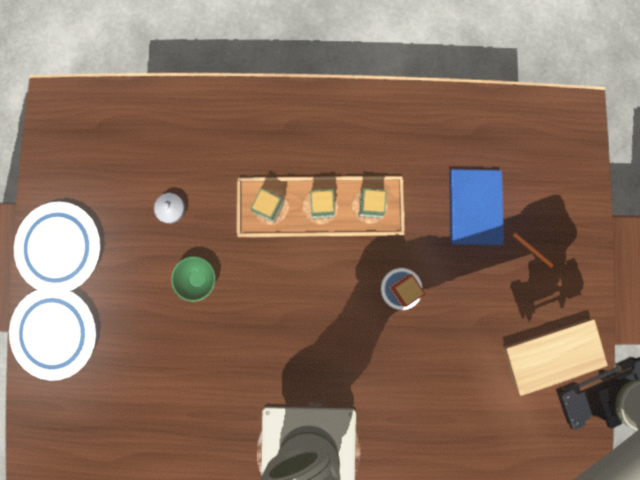

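View pics/side0.png

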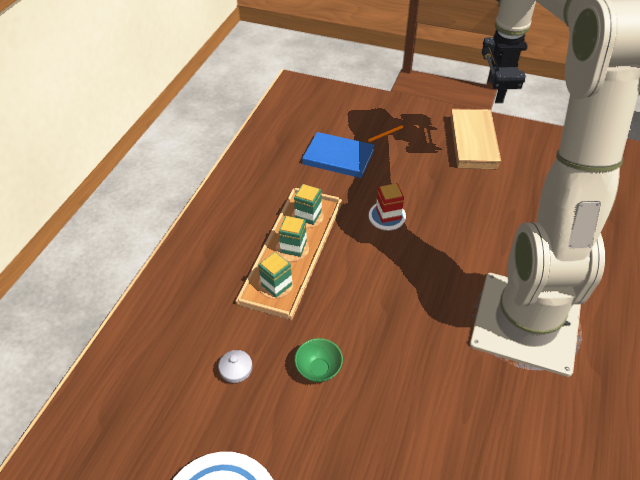

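The top view shows three green tins with lids at about (267,203), (322,202) and (374,202), and the red tin at (407,290). The bowl, pot and book stand clear of them. I'll enlarge both views to read the corners.

Run:
```python
import cv2
a=cv2.imread("pics/top0.png")[165:315,230:430]; cv2.imwrite("pics/tc.png",cv2.resize(a,None,fx=4,fy=4,interpolation=cv2.INTER_CUBIC))
a=cv2.imread("pics/side0.png")[178:323,230:430]; cv2.imwrite("pics/sc.png",cv2.resize(a,None,fx=4,fy=4,interpolation=cv2.INTER_CUBIC))
```

```text
(no output)
```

View pics/tc.png

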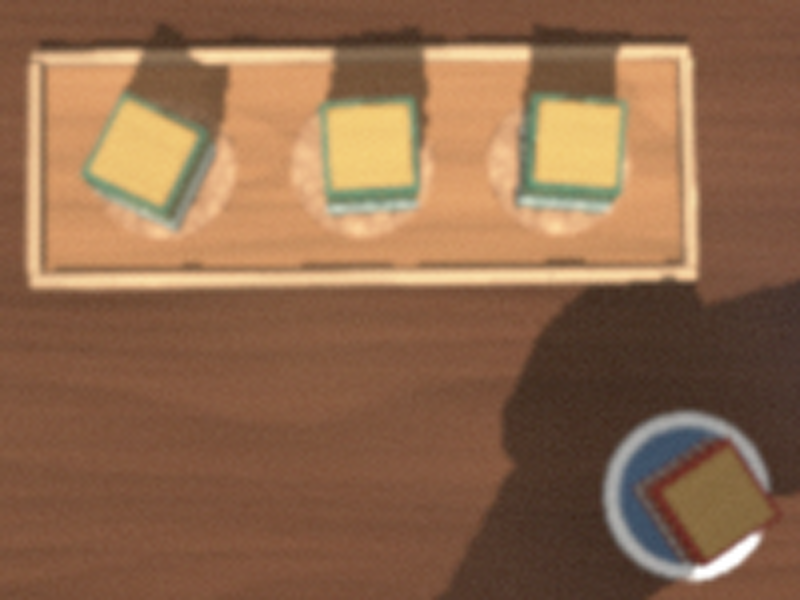

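View pics/sc.png

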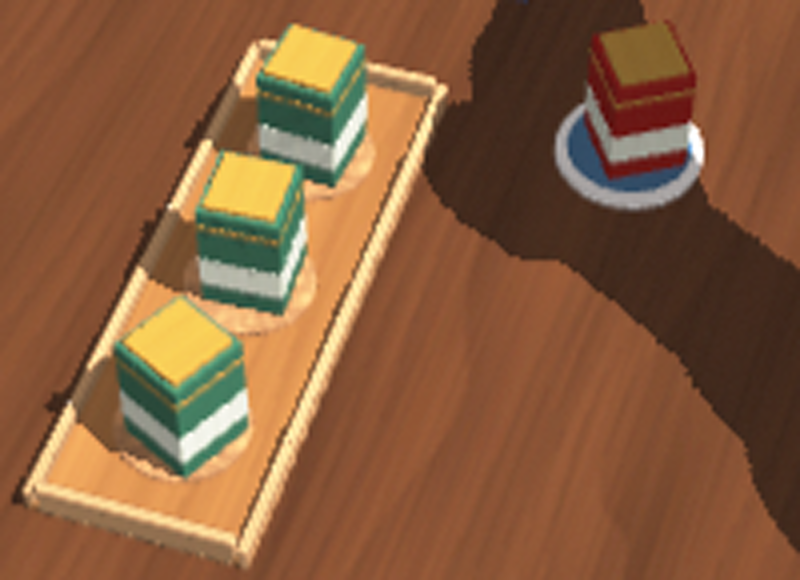

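The enlarged top crop (4x) shows lid centres at crop (147,152), (371,144), (578,142) and red (719,503). The mats are at about (165,167), (361,167) and (559,164), and the coaster is at (687,495). The side crop shows the matching lids at (180,344), (249,187), (313,59) and (644,54). Next I'll triangulate.

```bash
cat > geo.py <<'E'
from bench import *
import numpy as np,cv2
C={n:get_calibration(n) for n in("top","side")}
def ray(n,uv):
    c=C[n];K=np.array([[c["fx"],0,c["cx"]],[0,c["fy"],c["cy"]],[0,0,1.]])
    p=cv2.undistortPointsIter(np.array([[uv]],float),K,np.array([c["k1"],0,0,0.]),None,None,(3,50,1e-9))[0,0]
    R=c["R"];return -R.T@c["t"],R.T@np.array([*p,1])
def atz(n,uv,z):
    o,d=ray(n,uv);return (o+d*(z-o[2])/d[2])[:2]
def tri(a,b):
    o1,d1=ray("top",a);o2,d2=ray("side",b)
    s=np.linalg.lstsq(np.c_[d1,-d2],o2-o1,rcond=None)[0]
    p,q=o1+d1*s[0],o2+d2*s[1];return (p+q)/2,np.linalg.norm(p-q)
tc=lambda p:(np.array(p)+.5)/4-.5+[230,165]
sc=lambda p:(np.array(p)+.5)/4-.5+[230,178]
E
python3 - <<'E'
from geo import *
np.set_printoptions(precision=4,suppress=True)
T={"R1":([(538,97),(624,102),(617,187),(534,184)],[(260,70),(331,95),(366,45),(296,26)]),
"M2":([(326,106),(413,98),(416,184),(331,190)],[(196,210),(270,220),(303,165),(226,152)]),
"L3":([(128,97),(207,131),(165,209),(90,170)],[(183,298),(116,345),(181,385),(242,348)]),
"red":([(733,442),(775,510),(708,560),(662,500)],[(612,87),(597,38),(676,22),(692,70)])}
for k,(a,b) in T.items():
    z=.1 if k=="red" else .105
    print(k,tri(tc(np.mean(a,0)),sc(np.mean(b,0))), atz("top",tc(np.mean(a,0)),z),atz("side",sc(np.mean(b,0)),z))
    for n,P,f in(("top",a,tc),("side",b,sc)):
        w=np.array([atz(n,f(p),z) for p in P]);e=np.roll(w,-1,0)-w
        an=np.degrees(np.arctan2(e[:,1],e[:,0]))%90
        print("  edges",np.linalg.norm(e,axis=1),"yaw mod90",an)
for k,p in(("m1",(559.5,164)),("m2",(361.5,167)),("m3",(165.5,167))):print(k,atz("top",tc(p),.013))
print("coaster",atz("top",tc((687,495.5)),.008),atz("side",sc((629.5,155)),.008),tri(tc((687,495.5)),sc((629.5,155))))
tr=[tri(tc(a),sc(b)) for a,b in(((698,278),(445,88)),((32,288),(240,565)),((30,50),(25,490)),((690,46),(258,42)))]
for t in tr:print("tray",t)
print("ctr",np.mean([t[0] for t in tr],0))
E
```

```text
R1 (array([ 0.6214, -0.1429,  0.1063]), np.float64(0.0023356735366189306)) [ 0.6227 -0.1427] [ 0.6207 -0.1442]
  edges [0.0509 0.0509 0.0489 0.0519] yaw mod90 [87.9189 85.6461 89.1276 87.9731]
  edges [0.0536 0.0525 0.0515 0.0482] yaw mod90 [83.7057 83.8055 88.5875 81.0368]
M2 (array([ 0.6185, -0.0212,  0.1054]), np.float64(0.0008224399023700477)) [ 0.619  -0.0211] [ 0.6183 -0.0216]
  edges [0.0515 0.0512 0.0499 0.05  ] yaw mod90 [6.4954 2.9382 5.2273 4.6016]
  edges [0.0484 0.0516 0.0519 0.0534] yaw mod90 [ 9.5806 87.0595  6.8411  1.2245]
L3 (array([0.6115, 0.1105, 0.1017]), np.float64(0.0023028413927541113)) [0.6121 0.1104] [0.6091 0.1127]
  edges [0.0511 0.0522 0.0501 0.0486] yaw mod90 [67.6338 63.4519 63.621  64.4718]
  edges [0.0538 0.0516 0.0456 0.055 ] yaw mod90 [63.498  73.2472 58.3354 63.8112]
red (array([ 0.413 , -0.228 ,  0.1002]), np.float64(3.807000734542154e-05)) [ 0.413 -0.228] [ 0.413  -0.2282]
  edges [0.0465 0.0491 0.0439 0.0539] yaw mod90 [32.4743 37.0252 38.3942 39.681 ]
  edges [0.0473 0.0569 0.0468 0.0568] yaw mod90 [28.8811 35.4245 28.694  35.9068]
m1 [ 0.6238 -0.1409]
m2 [ 0.6193 -0.0154]
m3 [0.6169 0.1087]
coaster [ 0.416  -0.2241] [ 0.4138 -0.22  ] (array([ 0.4154, -0.2252,  0.0022]), np.float64(0.0010445594736797888))
tray (array([ 0.5531, -0.2281,  0.0198]), np.float64(0.0016700854748811572))
tray (array([0.5405, 0.192 , 0.0095]), np.float64(0.003974941310105057))
tray (array([0.6869, 0.1955, 0.0243]), np.float64(0.0033241928778273934))
tray (array([ 0.698 , -0.2227,  0.0236]), np.float64(0.00361499613055465))
ctr [ 0.6196 -0.0158  0.0193]
```

```bash
cat > go.py <<'E'
import sys
from bench import *
import numpy as np
from scipy.spatial.transform import Rotation as Ro
s=read_state();R=Ro.from_quat(s["eef_rot"]);p=s["ee_pos"]
if len(sys.argv)>1:
    x,y,z,psi=map(float,sys.argv[1:5])
    Y=R.as_matrix()[:,1];a=np.degrees(np.arctan2(Y[1],Y[0]))
    d=(psi-a+90)%180-90
    print("dp",np.round(R.inv().apply(np.array([x,y,z])-p)/.25,4),"spin",round(-d/180,4),"yang",a.round(1))
print("t",s["time"],"pos",p.round(4),"f",s["ft_force"].round(2),"w",round(s["width"],4),"g",s["grip_force"],"j",s["joint_positions"].round(2))
E
python3 go.py 0.622 -0.143 0.2 -3
```

```text
dp [ 2.1231 -1.0807  0.0886] spin -0.3678 yang -69.2
t 0.1 pos [ 0.2217 -0.584   0.2218] f [ 0.26 -0.14 -0.39] w 0.087 g 0.0 j [ 1.19  0.33 -0.06  1.46  0.02  1.35 -0.09]
```

carry_out(deltas=[{"hand": 87, "dp": [1, -0.5, 0], "spin": -0.2}, {"hand": 87, "dp": [1, -0.5, 0], "spin": -0.2}, {"hand": 87, "dp": [1, -0.5, 0], "spin": -0.2}, {"hand": 87, "dp": [1, -0.5, 0], "spin": -0.2}, {"hand": 87, "dp": [1, -0.5, 0], "spin": -0.2}, {"hand": 87, "dp": [1, -0.5, 0], "spin": -0.2}, {"hand": 87, "dp": [1, -0.5, 0], "spin": -0.2}, {"hand": 87, "dp": [1, -0.5, 0], "spin": -0.2}])

```text
time: 0.9
ee_pos: [0.4112, -0.3785, 0.2223]
eef_rot: [0.879, 0.476, -0.0, -0.0]
ft_force: [-0.7, -0.2, -0.4]
width: 0.087
grip_force: 0.0
```

```bash
python3 go.py 0.622 -0.143 0.2 -3
```

```text
dp [1.25   0.191  0.0886] spin -0.1675 yang -33.2
t 0.9 pos [ 0.4112 -0.3785  0.2223] f [-0.71 -0.22 -0.38] w 0.087 g 0.0 j [ 0.93  0.21 -0.31  1.63  0.06  1.32  0.03]
```

carry_out(deltas=[{"hand": 87, "dp": [1, 0.19, 0.09], "spin": -0.168}, {"hand": 87, "dp": [1, 0.19, 0.09], "spin": -0.168}, {"hand": 87, "dp": [1, 0.19, 0.09], "spin": -0.168}, {"hand": 87, "dp": [1, 0.19, 0.09], "spin": -0.168}, {"hand": 87, "dp": [1, 0.19, 0.09], "spin": -0.168}, {"hand": 87, "dp": [1, 0.19, 0.09], "spin": -0.168}, {"hand": 87, "dp": [1, 0.19, 0.09], "spin": -0.168}, {"hand": 87, "dp": [1, 0.19, 0.09], "spin": -0.168}])

```text
time: 1.7
ee_pos: [0.5868, -0.1983, 0.1997]
eef_rot: [0.726, 0.687, -0.001, 0.0]
ft_force: [-0.4, -0.6, 0.4]
width: 0.0872
grip_force: 0.0
```

```bash
python3 go.py 0.622 -0.143 0.16 -3
```

```text
dp [0.2286 0.1286 0.1586] spin -0.0009 yang -3.2
t 1.7 pos [ 0.5868 -0.1983  0.1997] f [-0.39 -0.62  0.43] w 0.0872 g 0.0 j [ 0.63  0.38 -0.49  1.49  0.18  1.32  0.07]
```

carry_out(deltas=[{"hand": 87, "dp": [0.229, 0.129, 0.16], "spin": 0}, {"hand": 87, "dp": [0.229, 0.129, 0.16], "spin": 0}, {"hand": 87, "dp": [0.229, 0.129, 0.16], "spin": 0}, {"hand": 87, "dp": [0.229, 0.129, 0.16], "spin": 0}, {"hand": 87, "dp": [0.229, 0.129, 0.3], "spin": 0}, {"hand": 87, "dp": [0.229, 0.129, 0.42], "spin": 0}, {"hand": 87, "dp": [0.229, 0.129, 0.535], "spin": 0}, {"hand": 87, "dp": [0.229, 0.129, 0.535], "spin": 0}, {"hand": 87, "dp": [0.229, 0.129, 0.535], "spin": 0}])

```text
time: 2.6
ee_pos: [0.6229, -0.1422, 0.0676]
eef_rot: [0.726, 0.688, -0.0, 0.001]
ft_force: [0.1, -0.0, 1.2]
width: 0.0868
grip_force: 0.0
```

```bash
python3 go.py 0.622 -0.143 0.066 -3
```

```text
dp [-0.0033 -0.0036  0.0063] spin -0.0007 yang -3.1
t 2.6 pos [ 0.6229 -0.1422  0.0676] f [ 0.09 -0.03  1.19] w 0.0868 g 0.0 j [ 0.52  0.53 -0.48  1.57  0.27  1.11 -0.08]
```

carry_out(deltas=[{"hand": 45, "dp": [0, 0, 0], "spin": 0}, {"hand": 45, "dp": [0, 0, 0], "spin": 0}, {"hand": 45, "dp": [0, 0, 0], "spin": 0}, {"hand": 45, "dp": [0, 0, 0], "spin": 0}, {"hand": 45, "dp": [0, 0, 0], "spin": 0}, {"hand": 45, "dp": [0, 0, 0], "spin": 0}, {"hand": 45, "dp": [0, 0, 0], "spin": 0}, {"hand": 45, "dp": [0, 0, 0], "spin": 0}], force=25)

```text
time: 3.4
ee_pos: [0.6232, -0.1401, 0.0666]
eef_rot: [0.725, 0.689, 0.0, 0.0]
ft_force: [-0.8, -0.2, 3.9]
width: 0.0558
grip_force: 25.0
```

```bash
python3 go.py 0.622 -0.143 0.066 -3
```

```text
dp [-0.0117 -0.0043  0.0025] spin 0.0002 yang -3.0
t 3.4 pos [ 0.6232 -0.1401  0.0666] f [-0.81 -0.23  3.87] w 0.0558 g 24.991382115986198 j [ 0.52  0.53 -0.49  1.57  0.27  1.1  -0.09]
```

carry_out(deltas=[{"hand": 45, "dp": [0, 0, -0.04], "spin": 0}, {"hand": 45, "dp": [0, 0, -0.08], "spin": 0}, {"hand": 45, "dp": [0, 0, -0.08], "spin": 0}, {"hand": 45, "dp": [0, 0, -0.08], "spin": 0}, {"hand": 45, "dp": [0, 0, -0.08], "spin": 0}, {"hand": 45, "dp": [0, 0, -0.08], "spin": 0}, {"hand": 45, "dp": [0, 0, -0.08], "spin": 0}])

```text
time: 4.1
ee_pos: [0.6229, -0.1401, 0.086]
eef_rot: [0.725, 0.689, -0.0, -0.0]
ft_force: [-0.1, 0.5, -1.1]
width: 0.0558
grip_force: 25.0
```

carry_out(deltas=[{"hand": 45, "dp": [0, 0, 0], "spin": 0}])

```text
time: 4.2
ee_pos: [0.6229, -0.1401, 0.0861]
eef_rot: [0.725, 0.689, -0.0, -0.0]
ft_force: [-0.3, 1.0, -0.6]
width: 0.056
grip_force: 25.0
```

carry_out(deltas=[{"hand": 45, "dp": [0, 0, 0], "spin": 0}])

```text
time: 4.3
ee_pos: [0.623, -0.1401, 0.0862]
eef_rot: [0.725, 0.689, -0.0, -0.0]
ft_force: [0.5, 0.4, -1.2]
width: 0.0555
grip_force: 25.0
```

```bash
python3 go.py 0.6232 -0.1407 0.068 -3
```

```text
dp [-0.0025  0.0009  0.0728] spin 0.0002 yang -3.0
t 4.3 pos [ 0.623  -0.1401  0.0862] f [ 0.55  0.37 -1.17] w 0.0555 g 24.993387633003294 j [ 0.52  0.51 -0.49  1.56  0.26  1.14 -0.08]
```

Weighing tin_1 gives about 1.0 N, or roughly 0.1 kg, so it is the empty one. The red tin's weight will serve as a cross-check. I'll park tin_1 on the table.

carry_out(deltas=[{"hand": 45, "dp": [0, 0, -0.1], "spin": 0}, {"hand": 45, "dp": [0, 0, -0.2], "spin": 0}, {"hand": 45, "dp": [0, 0, -0.22], "spin": 0}, {"hand": 45, "dp": [0, 0, -0.22], "spin": 0}])

```text
time: 4.7
ee_pos: [0.6236, -0.1402, 0.142]
eef_rot: [0.725, 0.689, 0.0, 0.001]
ft_force: [-0.5, -0.7, -2.0]
width: 0.0559
grip_force: 25.0
```

```bash
python3 go.py 0.45 -0.05 0.14 -3
```

```text
dp [ 0.3242 -0.712   0.0065] spin 0.0001 yang -3.0
t 4.7 pos [ 0.6236 -0.1402  0.142 ] f [-0.51 -0.75 -1.99] w 0.0559 g 24.99344870215282 j [ 0.53  0.46 -0.5   1.5   0.23  1.23 -0.06]
```

carry_out(deltas=[{"hand": 45, "dp": [0.06, -0.13, 0], "spin": 0}, {"hand": 45, "dp": [0.12, -0.27, 0], "spin": 0}, {"hand": 45, "dp": [0.18, -0.4, 0], "spin": 0}, {"hand": 45, "dp": [0.24, -0.53, 0], "spin": 0}, {"hand": 45, "dp": [0.3, -0.65, 0], "spin": 0}, {"hand": 45, "dp": [0.324, -0.712, 0], "spin": 0}, {"hand": 45, "dp": [0.324, -0.712, 0], "spin": 0}, {"hand": 45, "dp": [0.324, -0.712, 0.1], "spin": 0}, {"hand": 45, "dp": [0.324, -0.712, 0.2], "spin": 0}, {"hand": 45, "dp": [0.324, -0.712, 0.26], "spin": 0}, {"hand": 45, "dp": [0.324, -0.712, 0.3], "spin": 0}, {"hand": 45, "dp": [0.324, -0.712, 0.3], "spin": 0}, {"hand": 45, "dp": [0.324, -0.712, 0.3], "spin": 0}, {"hand": 45, "dp": [0.324, -0.712, 0.3], "spin": 0}])

```text
time: 6.1
ee_pos: [0.4502, -0.0501, 0.067]
eef_rot: [0.725, 0.688, 0.0, 0.001]
ft_force: [0.4, -0.2, -1.4]
width: 0.0561
grip_force: 25.0
```

```bash
python3 go.py 0.45 -0.05 0.0535 -3
```

```text
dp [ 0.0003 -0.0009  0.054 ] spin 0.0001 yang -3.0
t 6.1 pos [ 0.4502 -0.0501  0.067 ] f [ 0.39 -0.24 -1.41] w 0.0561 g 24.993250225670636 j [ 0.58  0.16 -0.6   2.05  0.11  0.96 -0.13]
```

carry_out(deltas=[{"hand": 45, "dp": [0, 0, 0.02], "spin": 0}, {"hand": 45, "dp": [0, 0, 0.035], "spin": 0}, {"hand": 45, "dp": [0, 0, 0.045], "spin": 0}, {"hand": 45, "dp": [0, 0, 0.05], "spin": 0}, {"hand": 45, "dp": [0, 0, 0.05], "spin": 0}])

```text
time: 6.6
ee_pos: [0.4495, -0.05, 0.0537]
eef_rot: [0.725, 0.689, -0.0, -0.0]
ft_force: [-0.2, 0.4, -1.7]
width: 0.0553
grip_force: 25.0
```

carry_out(deltas=[{"hand": 45, "dp": [0, 0, 0.004], "spin": 0}, {"hand": 45, "dp": [0, 0, 0.008], "spin": 0}, {"hand": 45, "dp": [0, 0, 0.008], "spin": 0}])

```text
time: 6.9
ee_pos: [0.4496, -0.05, 0.0533]
eef_rot: [0.725, 0.688, -0.001, 0.0]
ft_force: [-10.9, 1.1, 26.3]
width: 0.0553
grip_force: 25.0
```

carry_out(deltas=[{"hand": 45, "dp": [0, 0, -0.004], "spin": 0}, {"hand": 60, "dp": [0, 0, -0.004], "spin": 0}, {"hand": 75, "dp": [0, 0, -0.004], "spin": 0}, {"hand": 87, "dp": [0, 0, -0.004], "spin": 0}, {"hand": 87, "dp": [0, 0, -0.004], "spin": 0}, {"hand": 87, "dp": [0, 0, -0.004], "spin": 0}, {"hand": 87, "dp": [0, 0, -0.15], "spin": 0}, {"hand": 87, "dp": [0, 0, -0.3], "spin": 0}, {"hand": 87, "dp": [0, 0, -0.42], "spin": 0}, {"hand": 87, "dp": [0, 0, -0.42], "spin": 0}])

```text
time: 7.9
ee_pos: [0.4518, -0.0501, 0.1607]
eef_rot: [0.725, 0.689, 0.002, 0.003]
ft_force: [1.1, -0.5, -0.3]
width: 0.087
grip_force: 0.0
```

```bash
python3 go.py 0.413 -0.228 0.155 -54
```

```text
dp [-0.7187 -0.1182  0.0228] spin 0.2835 yang -3.0
t 7.9 pos [ 0.4518 -0.0501  0.1607] f [ 1.11 -0.48 -0.28] w 0.087 g 0.0 j [ 0.61  0.03 -0.6   1.95  0.02  1.16 -0.05]
```

carry_out(deltas=[{"hand": 87, "dp": [-0.719, -0.118, 0.02], "spin": 0.283}, {"hand": 87, "dp": [-0.719, -0.118, 0.02], "spin": 0.283}, {"hand": 87, "dp": [-0.719, -0.118, 0.02], "spin": 0.283}, {"hand": 87, "dp": [-0.719, -0.118, 0.02], "spin": 0.283}, {"hand": 87, "dp": [-0.719, -0.118, 0.02], "spin": 0.283}, {"hand": 87, "dp": [-0.719, -0.118, 0.02], "spin": 0.283}, {"hand": 87, "dp": [-0.719, -0.118, 0.02], "spin": 0.283}, {"hand": 87, "dp": [-0.719, -0.118, 0.02], "spin": 0.283}, {"hand": 87, "dp": [-0.719, -0.118, 0.02], "spin": 0.283}, {"hand": 87, "dp": [-0.719, -0.118, 0.02], "spin": 0.283}])

```text
time: 8.9
ee_pos: [0.4107, -0.2278, 0.1517]
eef_rot: [0.95, 0.311, -0.0, 0.0]
ft_force: [-0.2, -0.4, -0.5]
width: 0.0869
grip_force: 0.0
```

```bash
python3 go.py 0.413 -0.228 0.0615 -54
python3 -c "
from bench import *
import cv2
cv2.imwrite('pics/top1.png',cv2.resize(camera('top')[165:315,230:430,::-1],None,fx=4,fy=4,interpolation=2))"
```

```text
dp [0.0069 0.0061 0.3608] spin 0.0012 yang -53.8
t 8.9 pos [ 0.4107 -0.2278  0.1517] f [-0.18 -0.44 -0.52] w 0.0869 g 0.0 j [ 0.79  0.07 -0.39  1.93  0.03  1.15 -0.55]
```

View pics/top1.png

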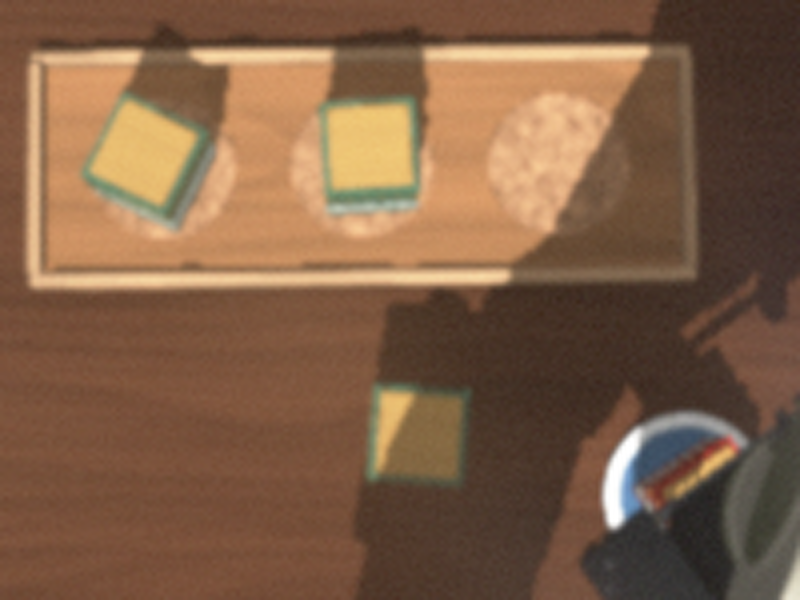

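The picture shows the bare mat centred at crop (558,164), which matches the earlier estimate. The parked tin's lid is centred at (419,435), and the gripper is lined up with the red tin.

carry_out(deltas=[{"hand": 87, "dp": [0.007, 0.006, 0.1], "spin": 0}, {"hand": 87, "dp": [0.007, 0.006, 0.2], "spin": 0}, {"hand": 87, "dp": [0.007, 0.006, 0.3], "spin": 0}, {"hand": 87, "dp": [0.007, 0.006, 0.36], "spin": 0}, {"hand": 87, "dp": [0.007, 0.006, 0.36], "spin": 0}, {"hand": 45, "dp": [0.007, 0.006, 0.36], "spin": 0}, {"hand": 45, "dp": [0.007, 0.006, 0.36], "spin": 0}, {"hand": 45, "dp": [0.007, 0.006, 0.36], "spin": 0}, {"hand": 45, "dp": [0.007, 0.006, 0.36], "spin": 0}, {"hand": 45, "dp": [0.007, 0.006, 0.36], "spin": 0}, {"hand": 45, "dp": [0.007, 0.006, 0.36], "spin": 0}, {"hand": 45, "dp": [0.007, 0.006, 0.36], "spin": 0}, {"hand": 45, "dp": [0.007, 0.006, 0.36], "spin": 0}], force=30)

```text
time: 10.25
ee_pos: [0.4134, -0.2284, 0.0623]
eef_rot: [0.951, 0.31, 0.0, 0.0]
ft_force: [0.3, -0.3, 6.0]
width: 0.0559
grip_force: 29.8
```

```bash
python3 go.py 0.413 -0.228 0.145 -54;python3 -c "
from geo import *
print(atz('top',tc((419,435)),.092))"
```

```text
dp [-3.000e-04 -1.900e-03 -3.309e-01] spin 0.0005 yang -53.9
t 10.25 pos [ 0.4134 -0.2284  0.0623] f [ 0.26 -0.29  6.01] w 0.0559 g 29.839360085316002 j [ 0.77  0.19 -0.39  2.02  0.09  0.95 -0.6 ]
[ 0.44962498 -0.05229605]
```

carry_out(deltas=[{"hand": 45, "dp": [0, 0, -0.05], "spin": 0}, {"hand": 45, "dp": [0, 0, -0.15], "spin": 0}, {"hand": 45, "dp": [0, 0, -0.25], "spin": 0}, {"hand": 45, "dp": [0, 0, -0.32], "spin": 0}, {"hand": 45, "dp": [0, 0, -0.32], "spin": 0}, {"hand": 45, "dp": [0, 0, -0.32], "spin": 0}, {"hand": 45, "dp": [0, 0, -0.32], "spin": 0}])

```text
time: 10.95
ee_pos: [0.4121, -0.2277, 0.1405]
eef_rot: [0.951, 0.31, -0.001, -0.001]
ft_force: [-0.6, 0.3, -4.4]
width: 0.0559
grip_force: 29.8
```

```bash
python3 go.py 0.6232 -0.1407 0.14 -30
```

```text
dp [0.8873 0.2159 0.0009] spin -0.1329 yang -53.9
t 10.95 pos [ 0.4121 -0.2277  0.1405] f [-0.6   0.32 -4.39] w 0.0559 g 29.849028806202114 j [ 0.79  0.09 -0.4   1.94  0.04  1.13 -0.56]
```

The red tin reads 4.4 N against about 1.3 N for tin_1, which confirms tin_1 is empty.

carry_out(deltas=[{"hand": 45, "dp": [0.1, 0.024, 0], "spin": -0.02}, {"hand": 45, "dp": [0.25, 0.06, 0], "spin": -0.04}, {"hand": 45, "dp": [0.4, 0.097, 0], "spin": -0.06}, {"hand": 45, "dp": [0.55, 0.134, 0], "spin": -0.08}, {"hand": 45, "dp": [0.7, 0.17, 0], "spin": -0.1}, {"hand": 45, "dp": [0.83, 0.2, 0], "spin": -0.12}, {"hand": 45, "dp": [0.887, 0.216, 0], "spin": -0.133}, {"hand": 45, "dp": [0.887, 0.216, 0], "spin": -0.133}, {"hand": 45, "dp": [0.887, 0.216, 0.1], "spin": -0.133}, {"hand": 45, "dp": [0.887, 0.216, 0.18], "spin": -0.133}, {"hand": 45, "dp": [0.887, 0.216, 0.24], "spin": -0.133}, {"hand": 45, "dp": [0.887, 0.216, 0.24], "spin": -0.133}, {"hand": 45, "dp": [0.887, 0.216, 0.24], "spin": -0.133}])

```text
time: 12.25
ee_pos: [0.6238, -0.1414, 0.082]
eef_rot: [0.866, 0.5, -0.0, -0.0]
ft_force: [0.4, 0.1, -3.1]
width: 0.0556
grip_force: 29.8
```

```bash
python3 go.py 0.6232 -0.1407 0.067 -30
```

```text
dp [ 0.0012 -0.0036  0.0598] spin -0.0 yang -30.0
t 12.25 pos [ 0.6238 -0.1414  0.082 ] f [ 0.4   0.15 -3.08] w 0.0556 g 29.849226186051965 j [ 0.52  0.52 -0.49  1.56  0.26  1.13 -0.55]
```

carry_out(deltas=[{"hand": 45, "dp": [0.001, -0.003, 0.02], "spin": 0}, {"hand": 45, "dp": [0.001, -0.003, 0.035], "spin": 0}, {"hand": 45, "dp": [0.001, -0.003, 0.048], "spin": 0}, {"hand": 45, "dp": [0.001, -0.003, 0.054], "spin": 0}, {"hand": 45, "dp": [0.001, -0.003, 0.054], "spin": 0}])

```text
time: 12.75
ee_pos: [0.6234, -0.1406, 0.0681]
eef_rot: [0.866, 0.5, -0.0, -0.0]
ft_force: [0.6, 0.3, -4.8]
width: 0.056
grip_force: 29.8
```

carry_out(deltas=[{"hand": 45, "dp": [0, 0, 0.004], "spin": 0}, {"hand": 45, "dp": [0, 0, 0.006], "spin": 0}])

```text
time: 12.95
ee_pos: [0.6237, -0.1406, 0.0674]
eef_rot: [0.866, 0.5, 0.0, 0.0]
ft_force: [-2.6, 0.1, 3.1]
width: 0.0556
grip_force: 29.8
```

Contact. Releasing.

carry_out(deltas=[{"hand": 60, "dp": [0, 0, 0], "spin": 0}, {"hand": 75, "dp": [0, 0, 0], "spin": 0}, {"hand": 87, "dp": [0, 0, 0], "spin": 0}, {"hand": 87, "dp": [0, 0, 0], "spin": 0}, {"hand": 87, "dp": [0, 0, 0], "spin": 0}, {"hand": 87, "dp": [0, 0, -0.15], "spin": 0}, {"hand": 87, "dp": [0, 0, -0.3], "spin": 0}, {"hand": 87, "dp": [0, 0, -0.38], "spin": 0}, {"hand": 87, "dp": [0, 0, -0.38], "spin": 0}])

```text
time: 13.85
ee_pos: [0.6253, -0.1407, 0.1656]
eef_rot: [0.866, 0.5, 0.002, 0.002]
ft_force: [0.3, -0.5, 0.3]
width: 0.0869
grip_force: 0.0
```

```bash
python3 go.py 0.4496 -0.0523 0.155 -3
```

```text
dp [-0.045  -0.7857  0.0379] spin -0.1499 yang -30.0
t 13.85 pos [ 0.6253 -0.1407  0.1656] f [ 0.31 -0.48  0.25] w 0.0869 g 0.0 j [ 0.53  0.44 -0.51  1.47  0.22  1.27 -0.52]
```

carry_out(deltas=[{"hand": 87, "dp": [-0.045, -0.786, 0.03], "spin": -0.15}, {"hand": 87, "dp": [-0.045, -0.786, 0.03], "spin": -0.15}, {"hand": 87, "dp": [-0.045, -0.786, 0.03], "spin": -0.15}, {"hand": 87, "dp": [-0.045, -0.786, 0.03], "spin": -0.15}, {"hand": 87, "dp": [-0.045, -0.786, 0.03], "spin": -0.15}, {"hand": 87, "dp": [-0.045, -0.786, 0.03], "spin": -0.15}, {"hand": 87, "dp": [-0.045, -0.786, 0.03], "spin": -0.15}, {"hand": 87, "dp": [-0.045, -0.786, 0.03], "spin": -0.15}])

```text
time: 14.65
ee_pos: [0.4486, -0.0525, 0.1542]
eef_rot: [0.725, 0.688, 0.0, -0.0]
ft_force: [0.0, -0.3, 0.3]
width: 0.087
grip_force: 0.0
```

```bash
python3 go.py 0.4496 -0.0523 0.0535 -3
```

```text
dp [0.0005 0.0039 0.4029] spin -0.0001 yang -3.0
t 14.65 pos [ 0.4486 -0.0525  0.1542] f [ 0.01 -0.33  0.26] w 0.087 g 0.0 j [ 0.68  0.04 -0.67  1.96  0.03  1.15 -0.05]
```

carry_out(deltas=[{"hand": 87, "dp": [0, 0.003, 0.1], "spin": 0}, {"hand": 87, "dp": [0, 0.003, 0.2], "spin": 0}, {"hand": 87, "dp": [0, 0.003, 0.3], "spin": 0}, {"hand": 87, "dp": [0, 0.003, 0.38], "spin": 0}, {"hand": 87, "dp": [0, 0.003, 0.4], "spin": 0}, {"hand": 87, "dp": [0, 0.003, 0.4], "spin": 0}, {"hand": 45, "dp": [0, 0.003, 0.4], "spin": 0}, {"hand": 45, "dp": [0, 0.003, 0.4], "spin": 0}, {"hand": 45, "dp": [0, 0.003, 0.4], "spin": 0}, {"hand": 45, "dp": [0, 0.003, 0.4], "spin": 0}, {"hand": 45, "dp": [0, 0.003, 0.4], "spin": 0}, {"hand": 45, "dp": [0, 0.003, 0.4], "spin": 0}, {"hand": 45, "dp": [0, 0.003, 0.4], "spin": 0}, {"hand": 45, "dp": [0, 0.003, 0.4], "spin": 0}], force=25)

```text
time: 16.05
ee_pos: [0.4487, -0.0523, 0.0546]
eef_rot: [0.725, 0.689, 0.0, 0.0]
ft_force: [-0.3, 0.4, 5.4]
width: 0.0558
grip_force: 25.0
```

carry_out(deltas=[{"hand": 45, "dp": [0, 0, -0.05], "spin": 0}, {"hand": 45, "dp": [0, 0, -0.15], "spin": 0}, {"hand": 45, "dp": [0, 0, -0.25], "spin": 0}, {"hand": 45, "dp": [0, 0, -0.25], "spin": 0}, {"hand": 45, "dp": [0, 0, -0.25], "spin": 0}])

```text
time: 16.55
ee_pos: [0.4485, -0.0523, 0.1172]
eef_rot: [0.725, 0.688, 0.0, 0.0]
ft_force: [-0.0, 1.0, -2.1]
width: 0.0555
grip_force: 25.0
```

```bash
python3 go.py 0.4155 -0.2242 0.115 -30
```

```text
dp [-0.6935 -0.0959  0.0091] spin 0.1501 yang -3.0
t 16.55 pos [ 0.4485 -0.0523  0.1172] f [-0.05  0.98 -2.11] w 0.0555 g 24.998880713246763 j [ 0.67  0.09 -0.68  2.    0.07  1.07 -0.09]
```

carry_out(deltas=[{"hand": 45, "dp": [-0.1, -0.014, 0], "spin": 0.02}, {"hand": 45, "dp": [-0.22, -0.03, 0], "spin": 0.05}, {"hand": 45, "dp": [-0.34, -0.047, 0], "spin": 0.08}, {"hand": 45, "dp": [-0.46, -0.064, 0], "spin": 0.11}, {"hand": 45, "dp": [-0.58, -0.08, 0], "spin": 0.13}, {"hand": 45, "dp": [-0.66, -0.091, 0], "spin": 0.15}, {"hand": 45, "dp": [-0.693, -0.096, 0], "spin": 0.15}, {"hand": 45, "dp": [-0.693, -0.096, 0], "spin": 0.15}, {"hand": 45, "dp": [-0.693, -0.096, 0.08], "spin": 0.15}, {"hand": 45, "dp": [-0.693, -0.096, 0.14], "spin": 0.15}, {"hand": 45, "dp": [-0.693, -0.096, 0.16], "spin": 0.15}, {"hand": 45, "dp": [-0.693, -0.096, 0.16], "spin": 0.15}, {"hand": 45, "dp": [-0.693, -0.096, 0.16], "spin": 0.15}])

```text
time: 17.85
ee_pos: [0.416, -0.2234, 0.0774]
eef_rot: [0.866, 0.501, 0.0, 0.0]
ft_force: [-0.1, -0.2, -0.8]
width: 0.0556
grip_force: 25.0
```

```bash
python3 go.py 0.4155 -0.2242 0.0626 -30
```

```text
dp [-0.0037 -0.0004  0.0592] spin 0.0006 yang -29.9
t 17.85 pos [ 0.416  -0.2234  0.0774] f [-0.1  -0.24 -0.79] w 0.0556 g 24.998999442905188 j [ 0.85  0.17 -0.48  2.    0.1   0.99 -0.2 ]
```

carry_out(deltas=[{"hand": 45, "dp": [-0.003, 0, 0.02], "spin": 0}, {"hand": 45, "dp": [-0.003, 0, 0.035], "spin": 0}, {"hand": 45, "dp": [-0.003, 0, 0.048], "spin": 0}, {"hand": 45, "dp": [-0.003, 0, 0.054], "spin": 0}, {"hand": 45, "dp": [-0.003, 0, 0.054], "spin": 0}])

```text
time: 18.35
ee_pos: [0.4149, -0.2245, 0.0631]
eef_rot: [0.866, 0.5, -0.0, -0.0]
ft_force: [0.5, 0.8, -1.0]
width: 0.0559
grip_force: 25.0
```

carry_out(deltas=[{"hand": 45, "dp": [0, 0, 0.004], "spin": 0}, {"hand": 45, "dp": [0, 0, 0.004], "spin": 0}])

```text
time: 18.55
ee_pos: [0.4152, -0.2247, 0.0626]
eef_rot: [0.866, 0.5, 0.0, 0.0]
ft_force: [-0.9, 0.1, 3.2]
width: 0.0558
grip_force: 25.0
```

carry_out(deltas=[{"hand": 60, "dp": [0, 0, 0], "spin": 0}, {"hand": 75, "dp": [0, 0, 0], "spin": 0}, {"hand": 87, "dp": [0, 0, 0], "spin": 0}, {"hand": 87, "dp": [0, 0, 0], "spin": 0}, {"hand": 87, "dp": [0, 0, 0], "spin": 0}, {"hand": 87, "dp": [0, 0, -0.15], "spin": 0}, {"hand": 87, "dp": [0, 0, -0.3], "spin": 0}, {"hand": 87, "dp": [0, 0, -0.5], "spin": 0}, {"hand": 87, "dp": [0, 0, -0.5], "spin": 0}, {"hand": 87, "dp": [-1, 0.2, -0.6], "spin": 0}, {"hand": 87, "dp": [-1, 0.2, -0.6], "spin": 0}, {"hand": 87, "dp": [-1, 0.2, -0.6], "spin": 0}, {"hand": 87, "dp": [-1, 0.2, -0.6], "spin": 0}, {"hand": 87, "dp": [-1, 0.2, -0.6], "spin": 0}, {"hand": 87, "dp": [-1, 0.2, -0.6], "spin": 0}, {"hand": 87, "dp": [-1, 0.2, -0.6], "spin": 0}, {"hand": 87, "dp": [-1, 0.2, -0.6], "spin": 0}])

```text
time: 20.25
ee_pos: [0.3343, -0.4649, 0.2119]
eef_rot: [0.866, 0.501, 0.0, -0.0]
ft_force: [0.5, 0.8, -0.3]
width: 0.087
grip_force: 0.0
```

```bash
python3 -c "
from bench import *
import cv2
cv2.imwrite('pics/top2.png',cv2.resize(camera('top')[165:315,230:430,::-1],None,fx=4,fy=4,interpolation=2))
cv2.imwrite('pics/side2.png',cv2.resize(camera('side')[178:323,230:430,::-1],None,fx=4,fy=4,interpolation=2))"
```

```text
(no output)
```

View pics/top2.png

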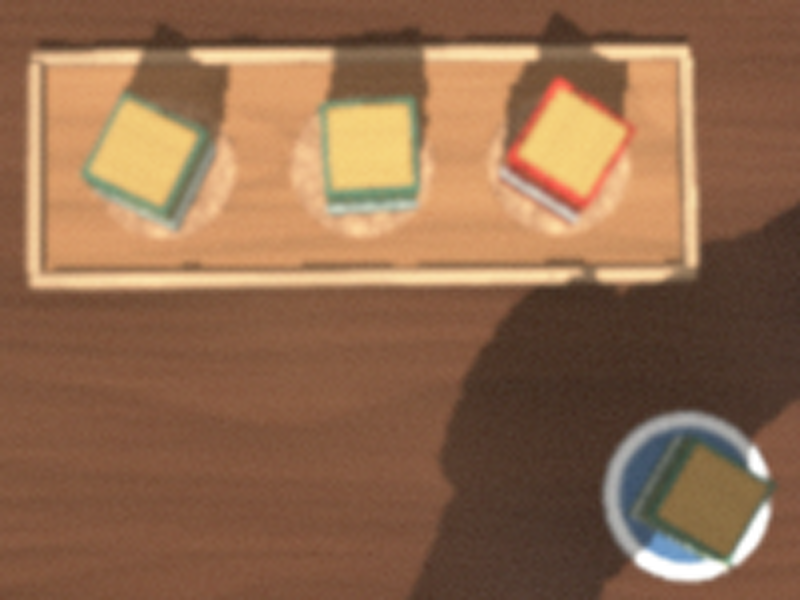

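View pics/side2.png

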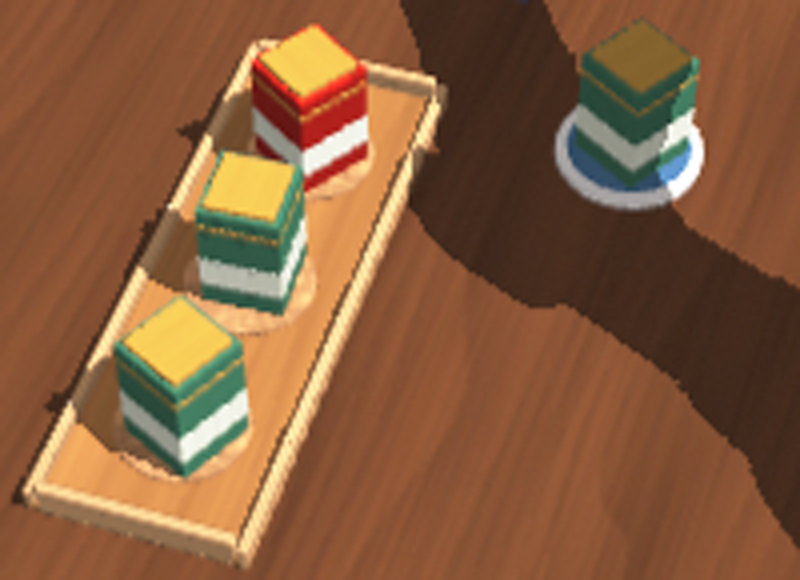

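Red stands on the right mat with its lid at crop (573,142). The empty green tin stands on the coaster with its lid at (714,500). Both are upright, and I'll check that they are centred.

```bash
python3 -c "
from geo import *
print('red',atz('top',tc((573,142)),.105),tri(tc((573,142)),sc((312,60))),'mat',atz('top',tc((558,164)),.013))
print('empty',atz('top',tc((714,500)),.1),tri(tc((714,500)),sc((640,57))),'coaster .4155 -.2242')
print(read_state()['grip_force'])"
```

```text
red [ 0.62296215 -0.13964445] (array([ 0.62109443, -0.13958221,  0.10856399]), np.float64(0.0026113146473532036)) mat [ 0.6238277  -0.13994415]
empty [ 0.41468682 -0.22480456] (array([ 0.41482826, -0.22476345,  0.10000977]), np.float64(0.00029284218451605003)) coaster .4155 -.2242
0.0
```

```bash
python3 -c "
from bench import *
print(close_job())"
```

```text
the job is handed in; nothing more can be done
None
```

I swapped the empty tin (tin_1) with the red one and handed the job in: by camera both sit within about 3 mm of centre, and the two full green tins, never moved, measure about 5–6 mm off their mat centres (limit 15 mm); no verdict came back.

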